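# Reverse the slicer's julienne insert

### The arm

A 6-joint arm with a two-finger parallel gripper is mounted at the origin on a cart in front of the work surface, level with it; the furniture and walls round the work are solid. World frame = base frame: x ahead of the robot, y to its left, z up, the work surface at z = 0. Lengths are in m, angles in rad, forces in N, time in s.
With the tool pointing down it reaches from about 0.35 to 0.875 m from the base axis. Payload 15.5 kg.
Tool frame: the origin (TCP) lies at the very end of the fingers, on their centre line; the grasp point (between the pads) lies 19 mm behind it; z points along the fingers, y is the line along which they close (so a half turn about z gives the same grasp; the last joint's range is limited). The gripper opens to 85 mm and grips with 20 to 120 N. Pads are 22 mm wide; open, the fingers measure 114 mm over their backs; the gripper's body (76 mm by 85 mm) begins 54 mm behind the grasp point. The pads swing forward as they close: fully open they stand 13 mm farther back than shut.
Start: joints at [1.026, 0.494, 1.345, -0, 1.302, -0.096], TCP at [0.272, 0.563, 0.231] pointing down, gripper open.
Joint ranges: [-2.91, 2.91], [-0.82, 2.16], [0.22, 2.67], [-1.22, 4.37], [0.12, 2.79], [-3.08, 3.08]. Speed limits (rad/s): [1.89, 1.89, 2.57, 3.01, 3.01, 3.01].

### API

Orientations are given as a rotation vector (axis times angle).
In Python, from cell import monitor, imaging, robot gives the robot as it stands.
- The arm moves only by the tool arm_command, never from a script. Its argument "moves" is a list of rows, each a list of 7 numbers: the shift along the world's x, y, z in mm, then the turn, a rotation vector about the world's x, y, z in rad, then the closure in counts, from 0 (fully open) to 255 (shut). A call has 1 to 20 rows; each row shifts and turns the commanded pose from where the row before left it; what a row does not reach is not made up. A row lasts 1/12 s, in which the tool goes at most 41.7 mm and 7.16 degrees, less where a joint would pass 70% of its speed; a pose out of reach is approached as far as the arm can. A call is refused whole if a number of a shift passes 41.7 or a number of a turn 0.125, either way. A call with a gripper value outside its range is refused whole. The fingers move at their own pace and stop on an object; the grip force is fixed at half the most. Time passes only in rows, so rows that do not move let the fingers close. It gives the time, the measured TCP pose, the force, the opening and the grip force at its end, in the units of the state.
- monitor.get_state(): the state, without advancing time (a new reading comes with each control period).
- imaging.capture(name): name is "scene" or "top"; returns a dict with "image" (400x640x3 uint8, red, green, blue), "camera_matrix" (3x3 intrinsics, pixels), "pose" (4x4, takes a point from camera to world coordinates). Camera axes: x right, y down, z forward; pixel columns grow to the right and rows downward; lengths in m; the calibration is good to about 2 mm. A picture is of the moment at which its call begins. There is no depth.
- robot.sign_off(): hands the job in; it is judged then, once.
The state is a dict: "clock": time; "joints": joint angles; "qd": joint speeds; "joint_efforts": joint torques, N m; "ee_pos": TCP position; "eef_rot": TCP orientation; "ft_force": force on the tool from outside, world axes, zero at the start; "moment": the same for the moment, N m; "gripper_width": finger opening in m; "grip_force": force on a finger pad.
Only numpy, scipy, OpenCV 4.12 (cv2) and the standard library are available. Lean on these libraries where they do the work, as an engineer would, in place of code of your own. Each camera call takes 0.05 s, during which the arm holds its last target. There are 200 camera calls.

### The job

The reversible julienne insert is in the vegetable slicer the wrong way round. Pull it out of its slot, turn it end for end (same face up) so that the tongue with the oblong hole will stick out at the slot, slide it back in until it is fully home, and then push the locking pin beside the slot right down. Leave the other things on the table where they are.

Things in the scene. Friction and masses are not known exactly. Their poses are not given: they have to be found in the camera images.
- slicer: Steel vegetable slicer, fixed by suction feet. Origin on the table under the insert's place, z up. Rails run along its x (-150 to 150; black loop handle at the -x end to -200), outer faces y = -54 and +64, tops z = 66. A level channel along y at x = 0, 52.4 wide, floor z = 34, roof z = 48.5, takes the insert: in towards +y through the slot in the -y rail; a stop at y = +54 halts its shoulders
- slot_mouth (a point): Centre of the slot in the slicer's -y rail, at slicer x = 0, y = -54, z = 40. A grey funnel stands in front of it to y = -65, where it is 62 wide and open from z = 27 to 54. In the +y rail an opening 36 wide lets the insert's far tongue stick out behind
- insert: Reversible julienne insert: flat black bar with steel blades, 208 long (y), 12 thick, 0.1 to 0.21 kg. Origin under its centre, blades open upward (z up). Middle 50 wide, y = -54 to 54, then at each end a tongue 28 wide, 50 long. Starts in the channel, axes as the slicer's, home or out by up to 12. Goal: turned 180 deg about z, origin at slicer x = 0, y = 0, z = 34. Held by friction only
- end_round (a point): Grip point on the tongue with the round 13 mm hole: insert x = 0, y = -84, mid-thickness (z = 6). At the start this tongue sticks out of the slot (slicer y = -84 when home). Grip from above across the 28 mm width
- end_oblong (a point): Grip point on the tongue with the oblong 8 x 24 mm hole: insert x = 0, y = +84, z = 6. It must be the one that sticks out of the slot in the end (slicer y = -84, z = 40). Grip from above across the 28 mm width
- lock_pin (a joint): Push-down locking pin over the slot: 0 = up, unlocked (start 0 to 0.002 m), 0.014 = down at its stop, locked. About 3 N of friction holds it where it is left; no spring. The 7 mm pin passes 1.5 mm in front of the insert's shoulder, beside the tongue: it goes down only when the insert is fully home, and then bars it from coming out
- lock_knob (a point): Centre of the flat top of the pin's round black knob, 16 across, at slicer x = +20, y = -59; z = 91 when up, 77 when down. Press it straight down
- dough_scraper: Bystander: dough scraper, 101x152x26; origin under its centre. Leave it standing where it is.
- nozzle_1: Bystander: steel piping nozzle, cone 35 across the foot, 40 high; origin under its centre. Leave it standing where it is.
- nozzle_2: Bystander: steel piping nozzle, cone 30 across the foot, 40 high; origin under its centre. Leave it standing where it is.
- nozzle_3: Bystander: steel piping nozzle, cone 38 across the foot, 40 high; origin under its centre. Leave it standing where it is.
- oven_timer: Bystander: round white kitchen timer, 69 across, 58 high; origin under its centre. Leave it standing where it is.

How it is judged:
By the outcome, as a careful person would: the job done as asked, in the order asked, and still so for the second after the job is handed in, with the robot touching nothing.
It also fails if it takes over 67 s, if anything falls off the work surface, if the arm or the gripper's body presses on something with over 40 N, if the wrist force passes 120 N, or if a joint passes its speed limit or range.

## Working session

There is one attempt and no reset: what is moved stays moved. The work goes in short steps, Python scripts to look and compute and a tool call to move; the robot and the scene stay as the last step left them, time stands still between calls to the robot, and variables do not carry over. Pictures are saved under pics/ and viewed, at most 12 in all, crops included, and the job is handed in when it is done.

Besides the shell and the picture viewer there is one more tool, called by a JSON object that holds its "fn" and its "kwargs". arm_command: Moves the arm, as the interface text tells. Its arguments: {"type":"object","properties":{"moves":{"type":"array","items":{"type":"array","items":{"type":"number"}}}},"required":["moves"]}

```bash
mkdir -p pics; cat > h.py <<'E'
import cv2,numpy as np
from cell import monitor,imaging,robot
def cap(n,f):
    c=imaging.capture(n); cv2.imwrite('pics/'+f,c['image'][...,::-1]); np.savez('pics/'+f+'.npz',**c); return c
def ray(c,u,v,z):
    K=np.array(c['camera_matrix']);T=np.array(c['pose']);d=T[:3,:3]@np.linalg.solve(K,[u,v,1]);o=T[:3,3]
    return o+d*(z-o[2])/d[2]
def proj(c,p):
    K=np.array(c['camera_matrix']);T=np.array(c['pose']);q=K@(T[:3,:3].T@(np.array(p)-T[:3,3]));return q[:2]/q[2]
E
python3 - <<'E'
from h import *
for n in('scene','top'):
    c=cap(n,n+'1.png');print(n,c['pose'],c['camera_matrix'])
print(monitor.get_state())
E
```

```text
scene [[ 0.71183622 -0.51664497  0.47578059  0.12347927]
 [-0.70225361 -0.51260082  0.4940448  -0.57409245]
 [-0.01136024 -0.68579762 -0.72770363  0.80898135]
 [ 0.          0.          0.          1.        ]] [[413.34918953   0.         324.05763248]
 [  0.         413.34918953 204.75308764]
 [  0.           0.           1.        ]]
top [[-0.02761612 -0.98784575  0.15296447  0.39928216]
 [-0.99949328  0.02971043  0.01142226 -0.1014209 ]
 [-0.01582807 -0.15257152 -0.98816568  1.34613152]
 [ 0.          0.          0.          1.        ]] [[410.82778829   0.         313.36359948]
 [  0.         410.82778829 202.82326691]
 [  0.           0.           1.        ]]
{'clock': 0.1, 'joints': array([ 1.02552118e+00,  4.94163066e-01,  1.34606082e+00,  4.18088705e-05,
        1.30250502e+00, -9.54588801e-02]), 'qd': array([ 0.00056861, -0.0019449 ,  0.00050074,  0.00149887, -0.00126367,
        0.00085746]), 'joint_efforts': array([ 5.85086091e-04, -8.83596110e+01, -3.84561396e+01, -1.73471371e-04,
        5.24434858e-03, -1.01905048e-04]), 'ee_pos': array([0.27154446, 0.562572  , 0.23073658]), 'eef_rot': array([-7.00556545e-01, -3.06207995e+00,  1.67385971e-03]), 'ft_force': array([ 0.03797633, -0.67908905,  0.00455339]), 'moment': array([-0.00960905, -0.00908625, -0.00767353]), 'grip_force': 0.0, 'gripper_width': 0.08532404368279113}
```

View pics/top1.png

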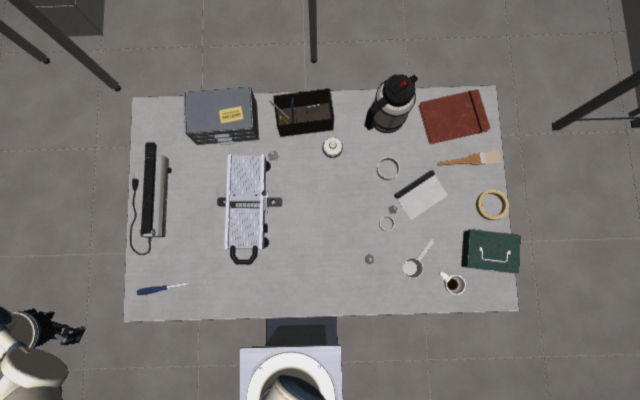

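View pics/scene1.png

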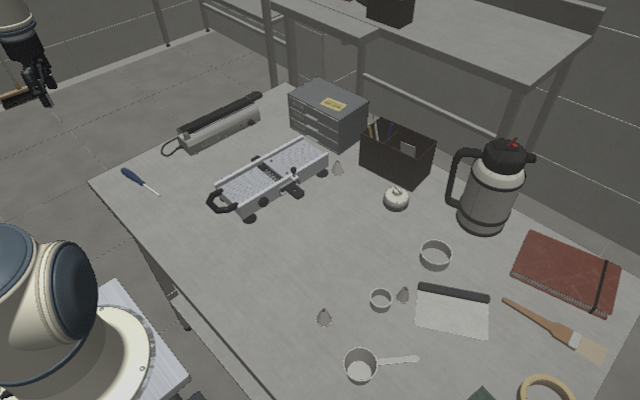

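The slicer is in the left half of the top view: handle at (243,257), insert across at row ~202, with the slot tongue on the right at (275,202). I'll take a closer look at both views.

```bash
python3 - <<'E'
import cv2,numpy as np
a=cv2.imread('pics/top1.png')[140:275,200:330];b=cv2.imread('pics/scene1.png')[125:230,195:345]
a=cv2.resize(a,None,fx=4.4,fy=4.4,interpolation=2);cv2.imwrite('pics/ta.png',a)
b=cv2.resize(b,None,fx=5,fy=5,interpolation=2);cv2.imwrite('pics/sb.png',b)
E
```

```text
(no output)
```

View pics/ta.png

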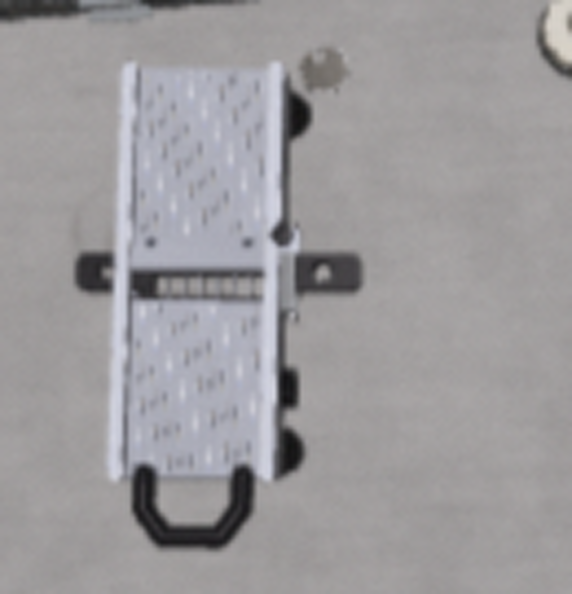

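View pics/sb.png

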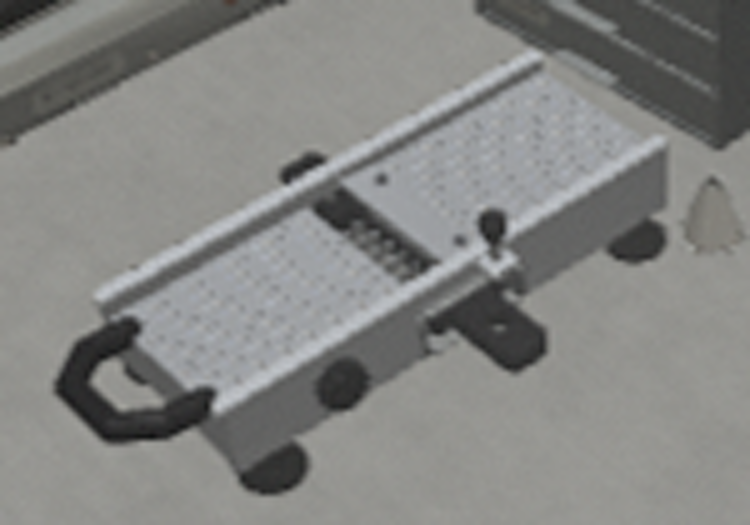

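```bash
cat >> h.py <<'E'
def cr(c,x,y,z): return ray(c,(x+.5)/4.4-.5+200,(y+.5)/4.4-.5+140,z)
E
python3 - <<'E'
from h import *
c=dict(np.load('pics/top1.png.npz'))
im=[(124,63),(108,479),(284,63),(275,480)]
m=np.array([(150,64),(-150,64),(150,-54),(-150,-54)])/1000
w=np.array([cr(c,*p,.066)[:2] for p in im]);print(w)
mc=m-m.mean(0);wc=w-w.mean(0)
th=np.arctan2((mc[:,0]*wc[:,1]-mc[:,1]*wc[:,0]).sum(),(mc*wc).sum());R=np.array([[np.cos(th),-np.sin(th)],[np.sin(th),np.cos(th)]])
t=w.mean(0)-R@m.mean(0);print('th',np.degrees(th),t,'res',w-(m@R.T+t))
S=lambda p:R.T@(p[:2]-t)*1000
for n,p,z in[('tipR',(361,272),.046),('holeR',(322,273),.046),('tipL',(76,272),.046),('holeL',(107,273),.046),('knob',(283,233),.09),('edge1',(330,253),.046),('edge2',(330,292),.046),('nozzle',(323,68),.02),('holeR tip of nozzle',(323,60),.04)]:
    q=cr(c,*p,z);print(n,q.round(4),S(q).round(1))
s=dict(np.load('pics/scene1.png.npz'))
for n,p,z in [('knob',(492,216),.091),('tip',(530,360),.046),('hole',(499,328),.046),('railend1',(665,140),.066),('railend2',(222,408),.066),('L',(100,297),.066),('L2',(537,52),.066)]:
    q=ray(s,(p[0]+.5)/5-.5+195,(p[1]+.5)/5-.5+125,z);print('scene',n,q.round(4),S(q).round(1))
E
```

```text
[[0.76513167 0.18469264]
 [0.46213915 0.19474765]
 [0.76137003 0.06729742]
 [0.4580894  0.07648692]]
th -1.828755550816546 [0.611523   0.12580871] res [[ 0.00164268 -0.00029661]
 [-0.00150265  0.00018468]
 [ 0.0016467   0.00024807]
 [-0.00178673 -0.00013614]]
tipR [0.6081 0.0152 0.046 ] [ 1.000e-01 -1.107e+02]
holeR [0.6082 0.0436 0.046 ] [ -0.7 -82.2]
tipL [0.6144 0.2237 0.046 ] [-0.3 97.9]
holeL [0.613  0.2009 0.046 ] [-1.  75.1]
knob [0.6306 0.066  0.09  ] [ 21.  -59.2]
edge1 [0.6228 0.0376 0.046 ] [ 14.1 -87.8]
edge2 [0.5941 0.038  0.046 ] [-14.7 -88.3]
nozzle [0.7695 0.0438 0.02  ] [160.5 -76.9]
holeR tip of nozzle [0.7701 0.0416 0.04  ] [161.2 -79.2]
scene knob [0.6289 0.0652 0.091 ] [ 19.3 -60. ]
scene tip [0.5999 0.0076 0.046 ] [  -7.8 -118.5]
scene hole [0.6043 0.0366 0.046 ] [ -4.3 -89.4]
scene railend1 [0.7573 0.0663 0.066 ] [147.6 -54.9]
scene railend2 [0.4578 0.076  0.066 ] [-152.   -54.7]
scene L [0.4606 0.1856 0.066 ] [-152.7   54.9]
scene L2 [0.7615 0.177  0.066 ] [148.2  55.9]
```

Top crop: slot tongue runs from (298,272) to its tip at (361,272), far tongue tip (76,272), knob (283,233). Fit: slicer at (0.6115, 0.1258), yaw -1.8°, insert about 6.5 mm out, and the tip-to-tip length of 208.6 mm checks against 208. In the scene crop the knob is at (492,216), which agrees within 2 mm. Now I'll move above the tongue.

{"fn": "arm_command", "kwargs": {"moves": [[18.7,-29.7,-5,0,0,-0.064,110],[18.7,-29.7,-5,0,0,-0.064,110],[18.7,-29.7,-5,0,0,-0.064,110],[18.7,-29.7,-5,0,0,-0.064,110],[18.7,-29.7,-5,0,0,-0.064,110],[18.7,-29.7,-5,0,0,-0.064,110],[18.7,-29.7,-5,0,0,-0.064,110],[18.7,-29.7,-5,0,0,-0.064,110],[18.7,-29.7,-5,0,0,-0.064,110],[18.7,-29.7,-5,0,0,-0.064,110],[18.7,-29.7,-5,0,0,-0.064,110],[18.7,-29.7,-5,0,0,-0.064,110],[18.7,-29.7,-5,0,0,-0.064,110],[18.7,-29.7,-5,0,0,-0.064,110],[18.7,-29.7,-5,0,0,-0.064,110],[18.7,-29.7,-5,0,0,-0.064,110],[18.7,-29.7,-5,0,0,-0.064,110],[18.7,-29.7,-5,0,0,-0.064,110],[0,0,0,0,0,0,110],[0,0,0,0,0,0,110]]}}

```text
clock: 1.77
ee_pos: [0.6087, 0.0266, 0.1405]
eef_rot: [-2.258, -2.183, 0.001]
ft_force: [-0.6, -0.0, 0.0]
gripper_width: 0.0488
grip_force: 0.0
```

{"fn": "arm_command", "kwargs": {"moves": [[0,0,-24,0,0,0,110],[0,0,-24,0,0,0,110],[0,0,-24,0,0,0,110],[0,1,-24,0,0,0,110],[0,0,-18,0,0,0,110],[0,0,0,0,0,0,110],[0,0,0,0,0,0,110]]}}

```text
clock: 2.35
ee_pos: [0.6074, 0.0301, 0.027]
eef_rot: [-2.253, -2.187, 0.002]
ft_force: [0.3, 0.7, 0.3]
gripper_width: 0.0488
grip_force: 0.0
```

```bash
python3 - <<'E'
from h import *
c=cap('top','t2.png');s=cap('scene','s2.png')
a=cv2.imread('pics/t2.png')[160:240,210:310];b=cv2.imread('pics/s2.png')[110:220,230:340]
f=lambda i:cv2.resize(i,(400,int(400*i.shape[0]/i.shape[1])),interpolation=2)
a,b=f(a),f(b);h=max(len(a),len(b));p=lambda i:cv2.copyMakeBorder(i,0,h-len(i),0,0,0)
cv2.imwrite('pics/c2.png',np.hstack([p(a),p(b)]))
E
```

```text
(no output)
```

View pics/c2.png

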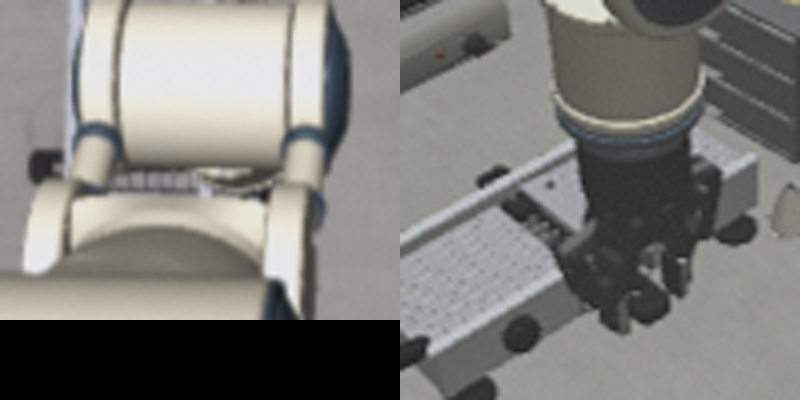

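The scene view on the right shows the fingers straddling the tongue at about (650,300), clear of the funnel and knob; the top view is blocked by the arm. Closing now.

{"fn": "arm_command", "kwargs": {"moves": [[0,0,0,0,0,0,255],[0,0,0,0,0,0,255],[0,0,0,0,0,0,255],[0,0,0,0,0,0,255],[0,0,0,0,0,0,255],[0,0,0,0,0,0,255],[0,0,0,0,0,0,255],[0,0,0,0,0,0,255]]}}

```text
clock: 3.12
ee_pos: [0.6089, 0.0293, 0.0282]
eef_rot: [2.255, 2.186, 0.002]
ft_force: [-0.6, 1.5, 6.7]
gripper_width: 0.0263
grip_force: 61.9
```

{"fn": "arm_command", "kwargs": {"moves": [[-0.1,-4,0,0,0,0,255],[-0.3,-8,0,0,0,0,255],[-0.3,-10,0,0,0,0,255],[-0.3,-10,0,0,0,0,255],[-0.3,-10,0,0,0,0,255],[-0.3,-10,0,0,0,0,255],[-0.3,-10,0,0,0,0,255],[-0.3,-10,0,0,0,0,255],[-0.3,-10,0,0,0,0,255]]}}

```text
clock: 3.87
ee_pos: [0.6057, -0.0539, 0.0272]
eef_rot: [-2.256, -2.186, 0.0]
ft_force: [0.9, 1.7, 1.2]
gripper_width: 0.0263
grip_force: 61.2
```

{"fn": "arm_command", "kwargs": {"moves": [[-0.3,-10,0,0,0,0,255],[-0.3,-10,0,0,0,0,255],[-0.3,-10,0,0,0,0,255],[-0.3,-10,0,0,0,0,255],[-0.3,-10,0,0,0,0,255],[-0.3,-10,0,0,0,0,255],[-0.3,-10,0,0,0,0,255],[-0.3,-10,0,0,0,0,255],[-0.3,-10,0,0,0,0,255],[-0.3,-10,0,0,0,0,255],[-0.3,-10,0,0,0,0,255],[0,0,0,0,0,0,255]]}}

```text
clock: 4.87
ee_pos: [0.6026, -0.1649, 0.0273]
eef_rot: [2.256, 2.185, -0.0]
ft_force: [-0.4, -0.7, -1.6]
gripper_width: 0.0266
grip_force: 60.8
```

```bash
python3 - <<'E'
from h import *
s=cap('scene','s3.png')
b=cv2.imread('pics/s3.png')[100:300,200:420]
cv2.imwrite('pics/c3.png',cv2.resize(b,None,fx=3,fy=3,interpolation=2))
E
```

```text
(no output)
```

View pics/c3.png

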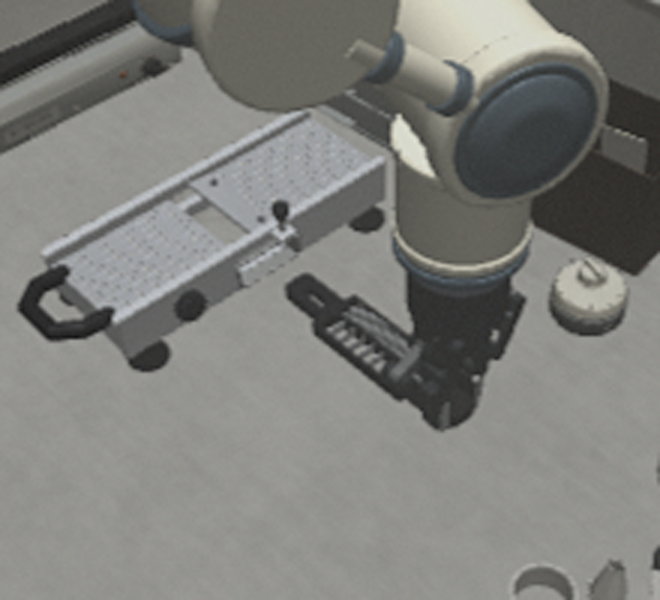

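The insert is fully out: its oblong tongue at (300,290) is clear of the funnel at (270,265), with the gripper on the round end. Now turning it a quarter turn over the free table.

{"fn": "arm_command", "kwargs": {"moves": [[3,0,2,0,0,0.1122,255],[3,0,2,0,0,0.1122,255],[3,0,2,0,0,0.1122,255],[3,0,2,0,0,0.1122,255],[3,0,0,0,0,0.1122,255],[3,0,0,0,0,0.1122,255],[3,0,0,0,0,0.1122,255],[3,5,0,0,0,0.1122,255],[3,5,0,0,0,0.1122,255],[3,5,0,0,0,0.1122,255],[3,10,0,0,0,0.1122,255],[3,10,0,0,0,0.1122,255],[3,10,0,0,0,0.1122,255],[3,10,0,0,0,0.1122,255],[4,10,0,0,0,0,255],[0,0,0,0,0,0,255],[0,0,0,0,0,0,255]]}}

```text
clock: 6.33
ee_pos: [0.6487, -0.0971, 0.0352]
eef_rot: [-0.053, -3.141, -0.0]
ft_force: [0.8, -0.2, -1.8]
gripper_width: 0.027
grip_force: 60.8
```

```bash
python3 - <<'E'
from h import *
c=cap('top','t4.png');s=cap('scene','s4.png')
a=cv2.imread('pics/t4.png')[180:290,230:390];b=cv2.imread('pics/s4.png')[120:330,190:400]
f=lambda i:cv2.resize(i,(400,int(400*i.shape[0]/i.shape[1])),interpolation=2)
a,b=f(a),f(b);h=max(len(a),len(b));p=lambda i:cv2.copyMakeBorder(i,0,h-len(i),0,0,0)
cv2.imwrite('pics/c4.png',np.hstack([p(a),p(b)]));print(monitor.get_state()['joints'])
E
```

```text
[-2.40933095e-01  7.56637497e-01  1.43708011e+00 -1.57358256e-04
  9.47975456e-01 -1.77806201e+00]
```

View pics/c4.png

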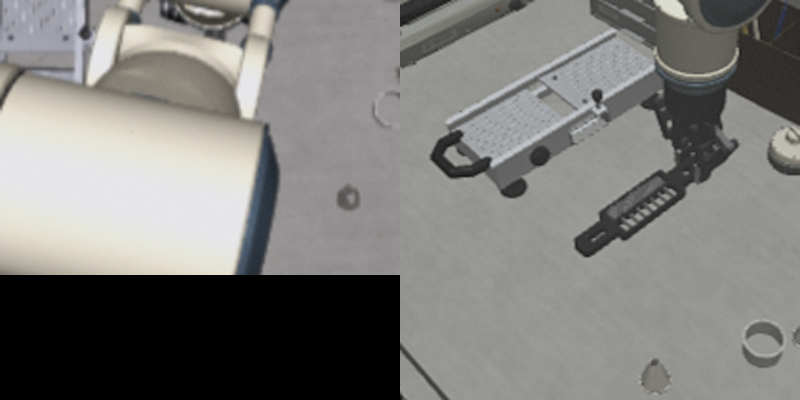

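The scene crop shows the insert pointing towards the robot, level, with its oblong tip at (590,245) and clear of everything. Lowering it to the table.

{"fn": "arm_command", "kwargs": {"moves": [[0,0,-10,0,0,0,255],[0,0,-10,0,0,0,255],[0,0,-6,0,0,0,255],[0,0,-3,0,0,0,255],[0,0,-2,0,0,0,255],[0,0,-1,0,0,0,255],[0,0,0,0,0,0,255],[0,0,0,0,0,0,255]]}}

```text
clock: 7.1
ee_pos: [0.6487, -0.0978, 0.0035]
eef_rot: [0.049, 3.141, -0.0]
ft_force: [0.0, -0.7, -1.9]
gripper_width: 0.0268
grip_force: 60.8
```

{"fn": "arm_command", "kwargs": {"moves": [[0,0,0,0,0,0,110],[0,0,0,0,0,0,110],[0,0,0,0,0,0,110],[0,0,0,0,0,0,110],[0,0,20,0,0,0,110],[0,0,30,0,0,0,110],[0,0,40,0,0,0,110],[0,0,40,0,0,-0.12,110],[-12,30,20,0,0,-0.12,110],[-12,30,20,0,0,-0.12,110],[-12,30,0,0,0,-0.12,110],[-12,30,0,0,0,-0.12,110],[-12,30,0,0,0,-0.12,110],[-12,30,0,0,0,-0.12,110],[-12,30,0,0,0,-0.12,110],[-12,30,0,0,0,-0.12,110],[-12,30,0,0,0,-0.12,110],[-12,30,0,0,0,-0.12,110],[-12,30,0,0,0,-0.12,110],[-12,30,0,0,0,-0.12,110]]}}

```text
clock: 8.77
ee_pos: [0.5041, 0.2628, 0.1735]
eef_rot: [2.247, 2.196, 0.0]
ft_force: [1.4, -0.1, -0.0]
gripper_width: 0.0488
grip_force: 0.0
```

```bash
python3 - <<'E'
from h import *
c=cap('top','t5.png');s=cap('scene','s5.png')
im=cv2.imread('pics/t5.png');g=im.max(2)
r=im[185:285,255:395];a=cv2.resize(r,None,fx=5,fy=5,interpolation=2)
cv2.imwrite('pics/c5.png',a)
m=((g<75)*255).astype(np.uint8);m[:,:290]=0;m[:185]=0;m[285:]=0;m[:,380:]=0
n,l,st,ce=cv2.connectedComponentsWithStats(m)
for i in range(1,n):
    if st[i,4]>60:
        k=np.argwhere(l==i)[:,::-1].astype(np.float32);rc=cv2.minAreaRect(k);print(st[i],rc)
        cs=[ray(c,*p,.012)[:2] for p in cv2.boxPoints(rc)];print(np.round(cs,4),np.mean(cs,0))
E
```

```text
(no output)
```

View pics/c5.png

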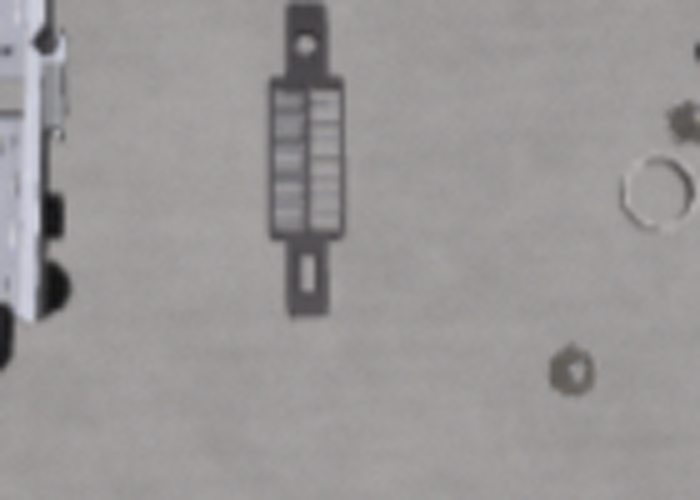

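The insert lies flat: round tip at crop (307,3), oblong tip at (308,316), oblong tongue edges at columns 287 and 329.

```bash
python3 - <<'E'
from h import *
c=dict(np.load('pics/t5.png.npz'))
for p in [(307,3),(308.5,316),(287,270),(329,270),(286,30),(328,30)]:
    print(p,ray(c,(p[0]+.5)/5-.5+255,(p[1]+.5)/5-.5+185,.012).round(4))
E
```

```text
(307, 3) [ 0.6645 -0.0963  0.012 ]
(308.5, 316) [ 0.4585 -0.0914  0.012 ]
(287, 270) [ 0.4886 -0.0783  0.012 ]
(329, 270) [ 0.4878 -0.1056  0.012 ]
(286, 30) [ 0.6468 -0.082   0.012 ]
(328, 30) [ 0.6459 -0.1097  0.012 ]
```

{"fn": "arm_command", "kwargs": {"moves": [[-2.3,-25.4,0,0,0,-0.1124,110],[-2.3,-25.4,0,0,0,-0.1124,110],[-2.3,-25.4,0,0,0,-0.1124,110],[-2.3,-25.4,0,0,0,-0.1124,110],[-2.3,-25.4,0,0,0,-0.1124,110],[-2.3,-25.4,0,0,0,-0.1124,110],[-2.3,-25.4,0,0,0,-0.1124,110],[-2.3,-25.4,0,0,0,-0.1124,110],[-2.3,-25.4,0,0,0,-0.1124,110],[-2.3,-25.4,0,0,0,-0.1124,110],[-2.3,-25.4,-15,0,0,-0.1124,110],[-2.3,-25.4,-30,0,0,-0.1124,110],[-2.3,-25.4,-30,0,0,-0.1124,110],[-2.3,-25.4,-30,0,0,-0.1124,110],[0,0,-15,0,0,0,110],[0,0,0,0,0,0,110],[0,0,0,0,0,0,110]]}}

```text
clock: 10.28
ee_pos: [0.4722, -0.0943, 0.0531]
eef_rot: [-3.141, 0.03, 0.002]
ft_force: [-0.2, 0.5, 0.3]
gripper_width: 0.0485
grip_force: 0.0
```

{"fn": "arm_command", "kwargs": {"moves": [[0,2,-18,0,0,0,110],[0,0,-18,0,0,0,110],[0,0,-9,0,0,0,110],[0,0,-4,0,0,0,110],[0,0,-1,0,0,0,110],[0,0,0,0,0,0,110],[0,0,0,0,0,0,255],[0,0,0,0,0,0,255],[0,0,0,0,0,0,255],[0,0,0,0,0,0,255],[0,0,0,0,0,0,255],[0,0,0,0,0,0,255],[0,0,0,0,0,0,255]]}}

```text
clock: 11.37
ee_pos: [0.4731, -0.0922, 0.0043]
eef_rot: [3.141, -0.031, 0.002]
ft_force: [-1.9, 2.0, 13.8]
gripper_width: 0.026
grip_force: 58.1
```

{"fn": "arm_command", "kwargs": {"moves": [[0,0,10,0,0,0,255],[0,0,20,0,0,0,255],[9,-4,20,0,0,0.1112,255],[9,-4,0,0,0,0.1112,255],[9,-4,0,0,0,0.1112,255],[9,-4,0,0,0,0.1112,255],[9,-4,0,0,0,0.1112,255],[9,-4,0,0,0,0.1112,255],[9,-4,0,0,0,0.1112,255],[9,-4,0,0,0,0.1112,255],[9,-4,0,0,0,0.1112,255],[9,-4,0,0,0,0.1112,255],[10,-4,0,0,0,0.1112,255],[10,-4,0,0,0,0.1112,255],[10,-3,0,0,0,0.1112,255],[10,-3,0,0,0,0.1112,255],[0,0,-15,0,0,0,255],[0,0,0,0,0,0,255],[0,0,0,0,0,0,255]]}}

```text
clock: 12.95
ee_pos: [0.6019, -0.1459, 0.0384]
eef_rot: [-2.259, -2.181, 0.001]
ft_force: [-0.2, -0.1, -1.3]
gripper_width: 0.026
grip_force: 59.9
```

```bash
python3 - <<'E'
from h import *
c=cap('top','t6.png');s=cap('scene','s6.png')
a=cv2.imread('pics/t6.png')[160:240,250:350];b=cv2.imread('pics/s6.png')[140:240,265:365]
f=lambda i:cv2.resize(i,(400,int(400*i.shape[0]/i.shape[1])),interpolation=2)
a,b=f(a),f(b);h=max(len(a),len(b));p=lambda i:cv2.copyMakeBorder(i,0,h-len(i),0,0,0)
cv2.imwrite('pics/c6.png',np.hstack([p(a),p(b)]));print(monitor.get_state())
E
```

```text
{'clock': 13.05, 'joints': array([-3.34146584e-01,  7.15262292e-01,  1.53285918e+00, -4.70350472e-08,
        8.93575977e-01, -2.99558068e-01]), 'qd': array([ 0.00076378, -0.00402415, -0.00325738,  0.00021081, -0.00512083,
       -0.00462295]), 'joint_efforts': array([-3.10716941e-02, -9.42822075e+01, -2.56125051e+01,  1.00020182e-01,
        7.00174738e-02,  1.23334990e-03]), 'ee_pos': array([ 0.60243079, -0.14605319,  0.03905555]), 'eef_rot': array([-2.25945826e+00, -2.18262808e+00,  7.43894821e-05]), 'ft_force': array([-0.20717369,  0.18173349, -1.46431546]), 'moment': array([-0.1678273 ,  0.01949633,  0.06078843]), 'grip_force': 59.93691444396973, 'gripper_width': 0.025827422781645754}
```

View pics/c6.png

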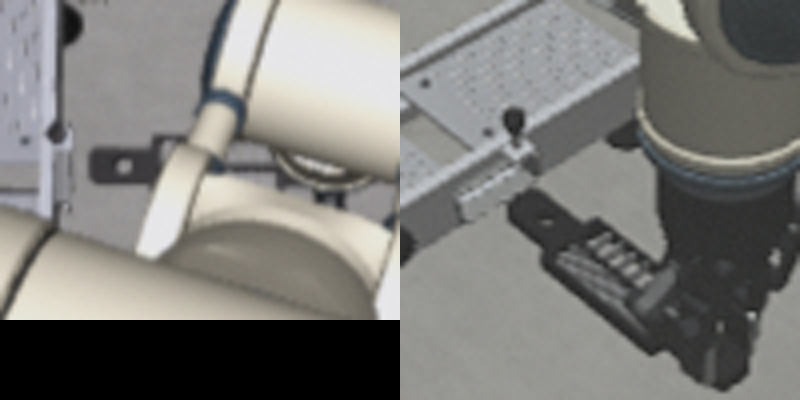

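The round tongue tip is at top crop (90,165), with its hole at (125,165); in the scene crop the hole is at (545,223). It points at the funnel. Triangulating the hole for sideways offset and height.

```bash
python3 - <<'E'
from h import *
c=dict(np.load('pics/t6.png.npz'));s=dict(np.load('pics/s6.png.npz'))
th=np.radians(-1.83);R=np.array([[np.cos(th),-np.sin(th)],[np.sin(th),np.cos(th)]]);t=np.array([.6115,.1258])
S=lambda p:(R.T@(p[:2]-t)*1000).round(1)
P=lambda x,y,ox,oy:((x+.5)/4-.5+ox,(y+.5)/4-.5+oy)
for z in(.040,.047):
  for n,q in[('tip',(90,165)),('hole',(125,166)),('e1',(110,147)),('e2',(110,183))]:print(z,n,S(ray(c,*P(*q,250,160),z)))
  print('scene hole',S(ray(s,*P(145,223,265,140),z)))
print('knob proj check', proj(s,[*(R@[.020,-.059]+t),.091]))
q=P(115,118,265,140);print(q)
E
```

```text
0.04 tip [  2.9 -79.3]
0.04 hole [   2.1 -107.6]
0.04 e1 [ 17.6 -95.2]
0.04 e2 [-11.8 -95.7]
scene hole [  -0.7 -110.9]
0.047 tip [  1.7 -80.1]
0.047 hole [   1.  -108.2]
0.047 e1 [ 16.4 -95.9]
0.047 e2 [-12.8 -96.5]
scene hole [  -5.  -116.4]
knob proj check [292.966385   167.49700656]
(293.375, 169.125)
```

{"fn": "arm_command", "kwargs": {"moves": [[0,0,2,0,0,0.01,255],[0.2,7,0,0,0,0,255],[0.3,10,0,0,0,0,255],[0.3,10,0,0,0,0,255],[0.3,10,0,0,0,0,255],[0.3,8,0,0,0,0,255],[0.2,6,0,0,0,0,255],[0.2,6,0,0,0,0,255],[0.2,6,0,0,0,0,255],[0,0,0,0,0,0,255]]}}

```text
clock: 13.88
ee_pos: [0.6046, -0.082, 0.0402]
eef_rot: [-2.247, -2.195, 0.0]
ft_force: [0.4, -0.4, -1.5]
gripper_width: 0.026
grip_force: 59.9
```

{"fn": "arm_command", "kwargs": {"moves": [[0.2,5,0,0,0,0,255],[0.2,5,0,0,0,0,255],[0.2,5,0,0,0,0,255],[0.2,5,0,0,0,0,255],[0.2,5,0,0,0,0,255],[0,0,0,0,0,0,255]]}}

```text
clock: 14.38
ee_pos: [0.6057, -0.0572, 0.0403]
eef_rot: [-2.247, -2.195, -0.0]
ft_force: [-0.2, 0.1, -1.2]
gripper_width: 0.0261
grip_force: 59.9
```

{"fn": "arm_command", "kwargs": {"moves": [[0.2,6,0,0,0,0,255],[0.2,6,0,0,0,0,255],[0.2,6,0,0,0,0,255],[0.2,6,0,0,0,0,255],[0.2,6,0,0,0,0,255],[0.2,6,0,0,0,0,255],[0.2,6,0,0,0,0,255],[0.2,6,0,0,0,0,255],[0.2,6,0,0,0,0,255],[0.2,6,0,0,0,0,255],[0,0,0,0,0,0,255]]}}

```text
clock: 15.3
ee_pos: [0.6077, 0.003, 0.0403]
eef_rot: [-2.247, -2.196, -0.0]
ft_force: [-0.8, -0.1, -1.0]
gripper_width: 0.0262
grip_force: 59.9
```

{"fn": "arm_command", "kwargs": {"moves": [[0.2,5,-0.5,0,0,0,255],[0.2,5,-0.5,0,0,0,255],[0.2,5,0,0,0,0,255],[0.2,5,0,0,0,0,255],[0.2,5,0,0,0,0,255],[0.1,3,0,0,0,0,255],[0,2,0,0,0,0,255],[0,0,0,0,0,0,255]]}}

```text
clock: 15.97
ee_pos: [0.6088, 0.0323, 0.0393]
eef_rot: [2.247, 2.195, 0.0]
ft_force: [0.1, -0.8, -1.9]
gripper_width: 0.0261
grip_force: 60.0
```

{"fn": "arm_command", "kwargs": {"moves": [[0,2,0,0,0,0,255],[0,1,0,0,0,0,255],[0,1,0,0,0,0,255],[0,0,0,0,0,0,255]]}}

```text
clock: 16.3
ee_pos: [0.6088, 0.0359, 0.0393]
eef_rot: [2.248, 2.195, 0.0]
ft_force: [0.5, 0.4, -0.9]
gripper_width: 0.026
grip_force: 60.0
```

{"fn": "arm_command", "kwargs": {"moves": [[0,1,0,0,0,0,255],[0,1,0,0,0,0,255],[0,1,0,0,0,0,255],[0,0,0,0,0,0,255]]}}

```text
clock: 16.63
ee_pos: [0.6088, 0.0377, 0.0393]
eef_rot: [2.247, 2.194, -0.002]
ft_force: [-1.0, -11.8, -1.2]
gripper_width: 0.0255
grip_force: 60.1
```

{"fn": "arm_command", "kwargs": {"moves": [[0,1,0,0,0,0,255],[0,1,0,0,0,0,255],[0,0,0,0,0,0,255]]}}

```text
clock: 16.88
ee_pos: [0.6088, 0.038, 0.0393]
eef_rot: [2.245, 2.193, -0.005]
ft_force: [-1.1, -29.0, -0.8]
gripper_width: 0.026
grip_force: 60.3
```

It stops hard at 29 N, so it should be home. Easing off, releasing and lifting clear.

{"fn": "arm_command", "kwargs": {"moves": [[0,-2,-1.5,0,0,0,255],[0,0,0,0,0,0,255],[0,0,0,0,0,0,110],[0,0,0,0,0,0,110],[0,0,0,0,0,0,110],[0,0,0,0,0,0,110],[0,0,0,0,0,0,110],[0,0,15,0,0,0,110],[0,0,25,0,0,0,110],[0,0,30,0,0,0,180],[0,0,30,0,0,0,255],[0,0,0,0,0,0,255],[0,0,0,0,0,0,255],[0,0,0,0,0,0,255],[0,0,0,0,0,0,255],[0,0,0,0,0,0,255]]}}

```text
clock: 18.22
ee_pos: [0.6081, 0.0389, 0.1366]
eef_rot: [-2.247, -2.194, 0.002]
ft_force: [-0.6, -0.1, -0.2]
gripper_width: -0.0
grip_force: 0.0
```

{"fn": "arm_command", "kwargs": {"moves": [[11,13.5,0,0,0,0,255],[11,13.5,0,0,0,0,255],[0,0,-20,0,0,0,255],[0,0,-18,0,0,0,255],[0,0,0,0,0,0,255],[0,0,0,0,0,0,255]]}}

```text
clock: 18.72
ee_pos: [0.6298, 0.0659, 0.0986]
eef_rot: [-2.246, -2.193, 0.003]
ft_force: [1.0, 0.3, 0.4]
gripper_width: 0.0003
grip_force: 0.0
```

```bash
python3 - <<'E'
from h import *
c=cap('top','t7.png');s=cap('scene','s7.png')
b=cv2.imread('pics/s7.png')[130:210,240:340];cv2.imwrite('pics/c7.png',cv2.resize(b,None,fx=6,fy=6,interpolation=2))
E
```

```text
(no output)
```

View pics/c7.png

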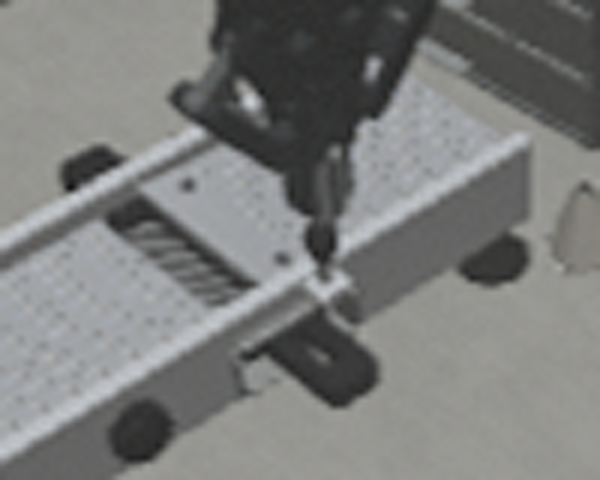

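The shut fingers at (320,190) are right over the knob at (320,240), and the oblong tongue shows at the slot at (325,355). Pressing down.

{"fn": "arm_command", "kwargs": {"moves": [[0,0,-5,0,0,0,255],[0,0,-4,0,0,0,255],[0,0,-3,0,0,0,255],[0,0,-3,0,0,0,255],[0,0,-2,0,0,0,255],[0,0,0,0,0,0,255]]}}

```text
clock: 19.32
ee_pos: [0.6307, 0.0658, 0.0824]
eef_rot: [-2.248, -2.195, 0.0]
ft_force: [-0.5, 0.1, -0.4]
gripper_width: -0.0002
grip_force: 0.0
```

{"fn": "arm_command", "kwargs": {"moves": [[0,0,-2,0,0,0,255],[0,0,-2,0,0,0,255],[0,0,-1,0,0,0,255],[0,0,0,0,0,0,255]]}}

```text
clock: 19.65
ee_pos: [0.6306, 0.0659, 0.0775]
eef_rot: [-2.248, -2.195, 0.001]
ft_force: [0.1, -0.3, -0.0]
gripper_width: 0.0002
grip_force: 0.0
```

{"fn": "arm_command", "kwargs": {"moves": [[0,0,-1,0,0,0,255],[0,0,-1,0,0,0,255]]}}

```text
clock: 19.82
ee_pos: [0.631, 0.0659, 0.0767]
eef_rot: [2.247, 2.194, 0.001]
ft_force: [-7.2, -0.1, 32.2]
gripper_width: -0.0001
grip_force: 16.2
```

The fingers stopped hard at z = 76.7 mm, matching the pin-down height of 77 mm. Lifting away and checking.

{"fn": "arm_command", "kwargs": {"moves": [[0,0,3,0,0,0,255],[0,0,20,0,0,0,255],[0,0,40,0,0,0,255],[0,0,40,0,0,0,255],[-5,35,20,0,0,0,255],[-10,35,0,0,0,0,255],[-10,35,0,0,0,0,255],[-10,35,0,0,0,0,255],[-10,35,0,0,0,0,255],[-10,35,0,0,0,0,255],[-10,35,0,0,0,0,255],[-10,35,0,0,0,0,255],[-10,35,0,0,0,0,255],[0,0,0,0,0,0,255],[0,0,0,0,0,0,255]]}}

```text
clock: 21.07
ee_pos: [0.5447, 0.3825, 0.1983]
eef_rot: [-2.244, -2.198, 0.001]
ft_force: [0.6, -0.9, 0.6]
gripper_width: 0.0002
grip_force: 0.0
```

```bash
python3 - <<'E'
from h import *
c=cap('top','t8.png');s=cap('scene','s8.png')
a=cv2.imread('pics/t8.png')[165:235,210:300];b=cv2.imread('pics/s8.png')[140:210,240:330]
f=lambda i:cv2.resize(i,(396,308),interpolation=2)
cv2.imwrite('pics/c8.png',np.hstack([f(a),f(b)]))
E
```

```text
(no output)
```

View pics/c8.png

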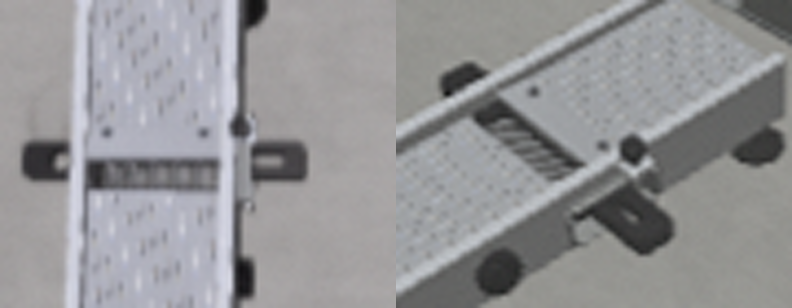

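The oblong tongue sticks out at the slot, with its tip at (307,160) in the top crop and the far tip at (22,160), about 6 mm further in than at the start. The knob sits down on its guide at (632,150) in the scene crop. Handing in.

```bash
python3 -c "
from cell import robot
print(robot.sign_off())"
```

```text
the job is handed in; nothing more can be done
None
```

The insert is turned end for end and fully home with the oblong-hole tongue out at the slot, the locking pin is pressed down to its stop, nothing else on the table was touched, and the job was handed in at about 21 s of the 67 s allowed.

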